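# Fill the pull-out tray, then find which way the canister lid turns

### The job

Get the treats ready to be portioned: stand the loose ramekin and the glass tumbler upright in the front compartment of the pull-out tray, one on each side of the ramekin already there. Then open the fixed steel canister: its lid is locked by a short twist and may be left- or right-handed, so try it both ways to find which one gives, turn it that way until it stops, lift it off and finish while still holding it level and still about 10 cm above the canister. Leave everything else where it stands.

Things in the scene. Friction and masses are not known exactly. Their poses are not given: they have to be found in the camera images.
- ramekin_mid (a point): Centre, half-way up, of the loose orange ceramic ramekin: a straight-sided round open dish 64 mm across and 52 mm high (4 mm wall), standing on the worktop. z is up.
- tumbler_mid (a point): Centre, half-way up, of the loose squat glass tumbler: 60 mm across at the rim, 58 at the foot, 72 mm high (3 mm wall), standing on the worktop. z is up.
- packed_ramekin_mid (a point): Centre, half-way up, of the second ramekin (same size as the first), which already stands about the middle of the tray's front compartment. It may shift a little but must stay upright in the compartment.
- tray_in (a point): Centre of the floor of the front compartment of the white pull-out tray (locked open), 75 mm above the worktop. x away from the robot, y left at yaw 0. The compartment is 88 mm along x by 210 mm along y; walls 6 mm thick stand 20 mm above its floor; outside its -x wall a 12 mm thick drawer front is just as high. About 73 mm is free along y on each side of the packed ramekin.
- unit: Low white drawer unit, 130 mm high, 300 mm wide, 240 mm deep, fixed, from which the tray is drawn. Origin: foot of its front face, on the worktop, 115 to 140 mm beyond (+x of) the centre of the tray's front compartment.
- canister_top (a point): Centre of the rim of the stainless steel canister: 82 mm across, 116 mm high, fixed to the worktop, so it cannot move or turn. The point is at rim height on its axis, z up.
- lid_grip (a point): Centre of the black bar handle on the canister's lid. The handle is 50 mm long along x, 12 mm thick along y and 28 mm high, and stands on a steel disc 72 mm across, 6 mm thick, whose top is level with the canister's rim. When seated this point is 14 mm above the rim and the handle's top 28 mm above it.
- lid: The same lid, 150 g; origin at the centre of its disc's underside. A catch reaching 15 mm below it locks the lid: turned the locked way it stops within 20 degrees; the other way it turns 40 to 50 degrees, stops, and then lifts straight out. Which way (seen from above) opens cannot be seen and changes from start to start. Side play about 2 mm.
- canister: The same canister; origin at the centre of its foot on the worktop.
- shaker: Bystander, leave it: white salt shaker, 34 mm across, 70 mm high; origin at its underside.
- mug: Bystander, leave it: white mug, 80 mm across, 90 mm high; origin at its underside.
- sieve: Bystander, leave it: green plastic sieve, 124 mm across, 45 mm high, with a handle; origin at its underside.
- oil_bottle: Bystander, leave it: glass bottle, 62 mm across, 210 mm high; origin at its underside.
- bowl: Bystander, leave it: white bowl, 130 mm across, 50 mm high; origin at its underside.
- spoon: Bystander, leave it: spoon lying flat, 170 mm long; origin at its underside.
- spice_jar: Bystander, leave it: small jar, 48 mm across, 85 mm high; origin at its underside.

How it is judged (in metres and radians):
On the way, in this order (a step that is already met when the one before it is completed fails the run):
1. loose ramekin and tumbler stand upright in the tray's front compartment with the packed ramekin, let go, while the lid is still on (x of ramekin_mid in the frame of tray_in between -0.03 and 0.03 m and y of ramekin_mid in the frame of tray_in between -0.09 and 0.09 m and z of ramekin_mid in the frame of tray_in between 0.02 and 0.032 m and angle between each of ramekin_mid, tumbler_mid, packed_ramekin_mid's own z axis and vertical below 0.15 rad and x of tumbler_mid in the frame of tray_in between -0.03 and 0.03 m and y of tumbler_mid in the frame of tray_in between -0.09 and 0.09 m and z of tumbler_mid in the frame of tray_in between 0.03 and 0.042 m and x of packed_ramekin_mid in the frame of tray_in between -0.03 and 0.03 m and y of packed_ramekin_mid in the frame of tray_in between -0.09 and 0.09 m and z of packed_ramekin_mid in the frame of tray_in between 0.02 and 0.032 m and ((y of ramekin_mid in the frame of tray_in above 0.04 m and y of tumbler_mid in the frame of tray_in below -0.04 m) or (y of tumbler_mid in the frame of tray_in above 0.04 m and y of ramekin_mid in the frame of tray_in below -0.04 m)) and y of packed_ramekin_mid in the frame of tray_in between -0.03 and 0.03 m and contact force between the fingers and anything else below 0.05 N and z of lid_grip in the frame of canister_top below 0.024 m), for 0.2 s.
2. lid lifted out of the canister (z of lid_grip in the frame of canister_top above 0.044 m), for 0.1 s.
At the end, for the whole second after the job is handed in: Both ramekins and the tumbler upright (0.15 rad) on the front compartment's floor, the packed ramekin in the middle; the lid in the fingers' grip, at rest, level (0.25 rad), 60 to 150 mm above its seated height, within 50 mm sideways of the canister axis, off the canister (x of ramekin_mid in the frame of tray_in between -0.03 and 0.03 m and y of ramekin_mid in the frame of tray_in between -0.09 and 0.09 m and z of ramekin_mid in the frame of tray_in between 0.02 and 0.032 m and angle between each of ramekin_mid, tumbler_mid, packed_ramekin_mid's own z axis and vertical below 0.15 rad and x of tumbler_mid in the frame of tray_in between -0.03 and 0.03 m and y of tumbler_mid in the frame of tray_in between -0.09 and 0.09 m and z of tumbler_mid in the frame of tray_in between 0.03 and 0.042 m and x of packed_ramekin_mid in the frame of tray_in between -0.03 and 0.03 m and y of packed_ramekin_mid in the frame of tray_in between -0.09 and 0.09 m and z of packed_ramekin_mid in the frame of tray_in between 0.02 and 0.032 m and ((y of ramekin_mid in the frame of tray_in above 0.04 m and y of tumbler_mid in the frame of tray_in below -0.04 m) or (y of tumbler_mid in the frame of tray_in above 0.04 m and y of ramekin_mid in the frame of tray_in below -0.04 m)) and y of packed_ramekin_mid in the frame of tray_in between -0.03 and 0.03 m and z of lid_grip in the frame of canister_top between 0.074 and 0.164 m and horizontal distance between lid_grip and canister_top below 0.05 m and angle between lid_grip's own z axis and vertical below 0.25 rad and contact force between the fingers and lid above 1 N and linear speed of lid below 0.03 m/s and contact force between lid and canister below 0.05 N); the arm keeps its last pose, push and grip.
It fails at once if another thing on the worktop is moved more than 40 mm (distance of any of shaker, mug, sieve, oil_bottle, bowl, spoon, spice_jar from where it was at the start of the episode above 0.04 m).
It also fails if it takes over 72 s, if anything falls off the work surface, if the arm or the gripper's body presses on something with over 40 N, if the wrist force passes 120 N, or if a joint passes its speed limit or range.

### The arm

A 6-joint arm with a two-finger parallel gripper is mounted at the origin on the work surface. World frame = base frame: x ahead of the robot, y to its left, z up, the work surface at z = 0. Lengths are in mm, angles in rad, forces in N, time in s.
With the tool pointing down it reaches from about 350 to 875 mm from the base axis. Payload 4.2 kg.
Tool frame: the origin (TCP) lies midway between the tips of the shut fingers; the grasp point (between the pads) lies 19 mm behind it; z points along the fingers, y is the line along which they close (so a half turn about z gives the same grasp; the last joint's range is limited). The gripper opens to 85 mm and grips with 20 to 120 N. Pads are 22 mm wide; open, the fingers measure 114 mm over their backs; the gripper's body (76 mm by 85 mm) begins 54 mm behind the grasp point. The pads swing forward as they close: fully open they stand 13 mm farther back than shut.
Start: joints at [1.472, 0.385, 0.008, 0, -1.194, -0.259], TCP at [218.851, 585.409, 231.312] pointing down, gripper open.
Joint ranges: [-3.14, 3.14], [-1.21, 2.06], [-1.07, 1.41], [-3.16, 2.05], [-2.99, -0.16], [-3.1, 3.1]. Speed limits (rad/s): [2.79, 2.79, 3.14, 3.14, 3.14, 3.14].

### API

Orientations are given as a unit quaternion [x, y, z, w].
In Python, from bench import read_state, get_image, job_done gives the robot as it stands.
- The arm moves only by the shell command python3 -m jog 'ROWS'. ROWS is JSON, a list of rows, each a list of 3 entries, a list of its own where there are three numbers: the shift along the world's x, y, z scaled (see below), then the turn, a rotation vector about the world's x, y, z scaled (see below), then the gripper's target within -1 to 1 (shut at 1, half-way at 0, fully open at -1). In form: [[[x, y, z], [wx, wy, wz], claw], ...]. A call has 1 to 20 rows; each row is the pose to reach, as a shift and turn from the pose commanded when the call began; what a row does not reach only later rows make up. The controller multiplies each number of a shift by 10 cm and each number of a turn by 120 degrees. A row lasts 1/10 s, in which the tool goes at most 50 mm and 8.59 degrees, less where a joint would pass 70% of its speed; a pose out of reach is approached as far as the arm can. A call with a number of a shift or a turn outside -1 to 1 is refused whole. A call with a gripper value outside its range is refused whole. The fingers move at their own pace and stop on an object; the grip force is fixed at half the most. Time passes only in rows, so rows that repeat a pose let the fingers close. It gives the time, the measured TCP pose, the force, the opening and the grip force at its end, in the units of the state.
- read_state(): the state, without advancing time (a new reading comes with each control period).
- get_image(name): name is "scene" or "top" or "wrist"; returns a dict with "frame" (384x512x3 uint8, red, green, blue), "range_z" (384x512 float32, mm along the optical axis (not along the pixel's ray), 0 where there is no reading), "fx", "fy", "cx", "cy" (pixels), "R" (3x3) and "t" (3): a world point X has camera coordinates R X + t. Camera axes: x right, y down, z forward; pixel columns grow to the right and rows downward; lengths in mm; the calibration is good to about 2 mm. The wrist camera is an equidistant fisheye: a pixel r from the principal point sees the ray r / f radians off the axis. A picture is of the moment at which its call begins.
- job_done(): hands the job in; it is judged then, once.
The state is a dict: "clock": time; "joints": joint angles; "joint_vel": joint speeds; "joint_efforts": joint torques, N m; "position": TCP position; "ee_rot": TCP orientation; "contact_force": force on the tool from outside, world axes, zero at the start; "wrist_torque": the same for the moment, N m; "gripper_width": finger opening in mm; "grasp_force": force on a finger pad.
Only numpy, scipy, OpenCV 4.12 (cv2) and the standard library are available. Lean on these libraries where they do the work, as an engineer would, in place of code of your own. Each camera call takes 0.05 s, during which the arm holds its last target. There are 200 camera calls.

## Working session

There is one attempt and no reset: what is moved stays moved. The work goes in short steps, Python scripts to look and compute and a shell command to move; the robot and the scene stay as the last step left them, time stands still between calls to the robot, and variables do not carry over. Pictures are saved under pics/ and viewed, at most 10 in all, crops included, and the job is handed in when it is done.

```bash
mkdir -p pics; ls; python3 - <<'E'
from bench import *
import cv2,numpy as np
print(read_state())
for n in ("scene","top"):
    d=get_image(n); cv2.imwrite(f"pics/{n}0.png",d["frame"][:,:,::-1]); np.savez(f"{n}0.npz",**d)
    print(n,d["fx"],d["fy"],d["cx"],d["cy"],d["R"],d["t"])
E
```

```text
pics
{'clock': 0.0, 'joints': array([ 1.47160463e+00,  3.85588131e-01,  6.58294126e-03, -4.70933463e-04,
       -1.19403343e+00, -2.58599462e-01]), 'joint_vel': array([-0.00026207,  0.00079703, -0.00066881, -0.00101409,  0.00161093,
        0.00075552]), 'joint_efforts': array([ 6.51001628e-04, -3.92293239e+01,  1.88396037e+01,  4.18616027e+00,
       -4.64558165e-03,  1.78390712e-05]), 'position': array([218.66191781, 584.85299084, 230.18993341]), 'ee_rot': array([ 9.84024712e-01, -1.78028259e-01, -1.28893985e-04,  1.13501249e-03]), 'contact_force': array([-0.70697319, -0.39285571, -0.19631068]), 'wrist_torque': array([-0.0287058 ,  0.02756731, -0.05021506]), 'grasp_force': 0.0, 'gripper_width': 85.60622440383058}
scene 415.8385593789457 415.8385593789457 252.857187065363 186.64883853283513 [[ 0.45707936  0.88931003 -0.01435711]
 [ 0.5669232  -0.30374392 -0.76572692]
 [-0.68532951  0.3418586  -0.64300557]] [-258.93596146 -249.19150076 1629.05547229]
top 442.0206898552605 442.0206898552605 253.32597227445623 190.34668946806812 [[-0.0200976  -0.99968402 -0.0150978 ]
 [-0.99458456  0.02153065 -0.10167583]
 [ 0.10196877  0.0129726  -0.99470301]] [  15.46734838  579.56856842 1479.80935453]
```

View pics/scene0.png

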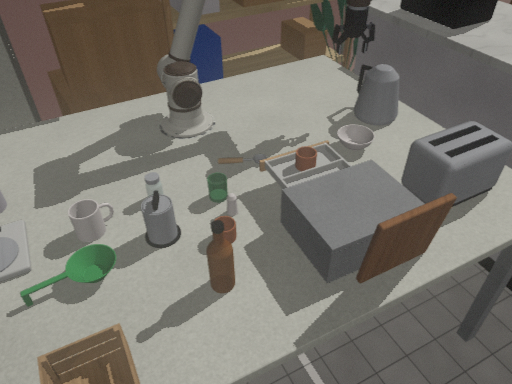

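View pics/top0.png

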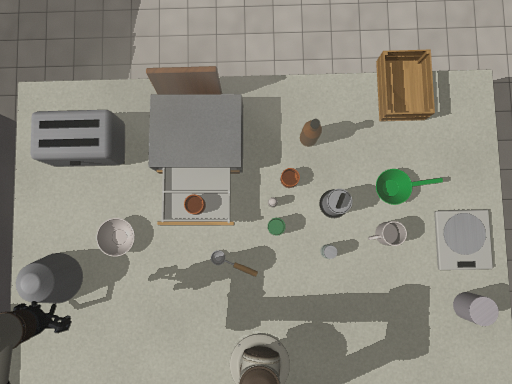

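The top view shows: packed ramekin (195,204) in the tray (163–233, 165–225), loose ramekin (290,178), tumbler (277,227), shaker (272,202) between those two, canister (336,202), jar (330,252), mug (392,233), bottle (311,132), spoon (235,262).

```bash
cat > h.py <<'E'
import numpy as np,cv2
def cast(d,uv,z):
    "pixels -> world points on the plane of height z (pinhole cameras)"
    uv=np.atleast_2d(uv).astype(float)
    r=np.c_[(uv[:,0]-d["cx"])/d["fx"],(uv[:,1]-d["cy"])/d["fy"],np.ones(len(uv))]@d["R"]
    c=-d["R"].T@d["t"]; return c+r*((z-c[2])/r[:,2])[:,None]
def cloud(d):
    "world point of each pixel from range"
    v,u=np.mgrid[:384,:512]; z=d["range_z"]
    P=np.stack([(u-d["cx"])/d["fx"]*z,(v-d["cy"])/d["fy"]*z,z],-1)
    return (P-d["t"])@d["R"]
E
python3 - <<'E'
from h import *
d=dict(np.load("top0.npz")); P=cloud(d)
hsv=cv2.cvtColor(d["frame"],cv2.COLOR_RGB2HSV)
def blob(name,u,v,w,zlo,zhi):
    s=(slice(v-w,v+w),slice(u-w,u+w)); q=P[s].reshape(-1,3); m=(q[:,2]>zlo)&(q[:,2]<zhi); q=q[m]
    if len(q)<5: print(name,len(q));return
    (c,r)=cv2.minEnclosingCircle(q[:,:2].astype(np.float32)); print(name,len(q),"circle",np.round(c,1),round(r,1),"med",np.round(np.median(q,0),1))
blob("ram",290,178,14,40,70); blob("tum",277,227,13,50,90); blob("packed",195,204,14,115,140)
blob("canrim",336,202,20,104,125); blob("handle",336,202,20,132,155); blob("shaker",272,202,8,50,90)
blob("jar",330,252,10,70,100); blob("bottle",311,132,20,150,230); blob("mug",392,233,18,75,100)
def mask(name,m,u,v,w,z):
    k=np.zeros_like(m);k[v-w:v+w,u-w:u+w]=m[v-w:v+w,u-w:u+w]
    n=np.argwhere(k)[:,::-1]; (c,r)=cv2.minEnclosingCircle(n.astype(np.float32))
    print(name,len(n),c,r,cast(d,c,z)[0].round(1))
H,S,V=cv2.split(hsv)
mask("ramC",((H<15)|(H>170))&(S>110),290,178,14,45); mask("packC",((H<15)|(H>170))&(S>110),195,204,14,120)
mask("tumC",(H>40)&(H<90)&(S>70),277,227,13,55)
for r in ((163,225),(233,225),(163,165),(233,165),(197,190)): print(r,cast(d,r,95)[0].round(1),P[r[1],r[0]].round(1))
# tray profile
print(P[150:235:2,215].round(0).tolist()); print(P[210,155:240:2].round(0).tolist())
q=P[185:218,305:365].reshape(-1,3)
E
```

```text
ram 81 circle [ 620.7 -121.8] 32.2 med [ 620.9 -119.6   50.1]
tum 60 circle [454.9 -70. ] 29.5 med [456.2 -75.6  69.8]
packed 89 circle [530.4 194.1] 32.0 med [530.8 195.1 125.7]
canrim 421 circle [ 530.9 -272.7] 41.3 med [ 530.5 -269.6  115.5]
handle 66 circle [ 530.4 -271.9] 24.8 med [ 531.4 -271.3  143.5]
shaker 59 circle [539.  -60.9] 14.5 med [538.7 -61.5  64.1]
jar 141 circle [ 368.6 -243.4] 22.0 med [ 368.5 -241.9   84.2]
bottle 126 circle [ 762.6 -190.1] 17.7 med [ 758.6 -188.6  205.6]
mug 173 circle [ 420.1 -438.2] 51.1 med [ 419.8 -440.8   86.4]
ramC 278 (289.6111145019531, 177.38888549804688) 9.768092155456543 [ 619.6 -120.6   45. ]
packC 268 (193.57766723632812, 203.80096435546875) 9.829946517944336 [531.3 194.6 120. ]
tumC 228 (276.0, 226.0) 8.602425575256348 [456.3 -70.   55. ]
(163, 225) [466.2 298.3  95. ] [469.1 320.5  -6.2]
(233, 225) [461.6  70.7  95. ] [462.2  72.2  70.1]
(163, 165) [663.5 298.5  95. ] [657.3 290.3 132.2]
(233, 165) [658.3  67.7  95. ] [652.2  65.5 132.7]
(197, 190) [578.2 186.8  95. ] [580.3 189.6  75.7]
[[703.0, 123.0, 127.0], [697.0, 123.0, 128
[... 1149 characters left out ...]
.0], [515.0, 256.0, 77.0], [515.0, 250.0, 73.0], [516.0, 245.0, 66.0], [515.0, 237.0, 71.0], [515.0, 230.0, 77.0], [511.0, 214.0, 131.0], [514.0, 215.0, 85.0], [514.0, 209.0, 79.0], [514.0, 202.0, 84.0], [514.0, 196.0, 80.0], [514.0, 190.0, 76.0], [514.0, 183.0, 77.0], [511.0, 170.0, 125.0], [513.0, 169.0, 87.0], [514.0, 164.0, 71.0], [513.0, 157.0, 73.0], [513.0, 150.0, 77.0], [513.0, 144.0, 71.0], [513.0, 137.0, 74.0], [513.0, 130.0, 77.0], [512.0, 124.0, 76.0], [512.0, 117.0, 78.0], [512.0, 111.0, 73.0], [512.0, 104.0, 72.0], [512.0, 97.0, 77.0], [512.0, 91.0, 75.0], [511.0, 83.0, 89.0], [516.0, 83.0, -1.0], [516.0, 76.0, -1.0], [515.0, 68.0, 4.0], [516.0, 62.0, 0.0], [515.0, 55.0, -0.0]]
```

```bash
A='[[[0.14,-0.25,0],[0,0,-0.02],-1],[[0.28,-0.5,0],[0,0,-0.04],-1],[[0.42,-0.75,0],[0,0,-0.06],-1],[[0.57,-1,0],[0,0,-0.083],-1]]'
python3 -m jog '[[[0.14,-0.25,0],[0,0,-0.02],-1],[[0.28,-0.5,0],[0,0,-0.04],-1],[[0.42,-0.75,0],[0,0,-0.06],-1],[[0.57,-1,0],[0,0,-0.083],-1]]'
python3 -m jog '[[[0.14,-0.25,0],[0,0,-0.02],-1],[[0.28,-0.5,0],[0,0,-0.04],-1],[[0.42,-0.75,0],[0,0,-0.06],-1],[[0.57,-1,0],[0,0,-0.083],-1]]'
```

```text
clock: 0.5
position: [276.0, 484.1, 230.8]
ee_rot: [0.965, -0.263, -0.0, 0.001]
contact_force: [0.9, 0.3, 0.8]
gripper_width: 85.3
grasp_force: 0.0
clock: 0.9
position: [333.1, 384.1, 231.0]
ee_rot: [0.938, -0.346, -0.0, 0.0]
contact_force: [1.2, 0.1, -1.0]
gripper_width: 85.2
grasp_force: 0.0
```

```bash
python3 -m jog '[[[0.14,-0.25,0],[0,0,-0.02],-1],[[0.28,-0.5,0],[0,0,-0.04],-1],[[0.42,-0.75,0],[0,0,-0.06],-1],[[0.57,-1,0],[0,0,-0.083],-1]]' >/dev/null
python3 -m jog '[[[0.14,-0.25,0],[0,0,-0.02],-1],[[0.28,-0.5,0],[0,0,-0.04],-1],[[0.42,-0.75,0],[0,0,-0.06],-1],[[0.57,-1,0],[0,0,-0.083],-1]]' >/dev/null
python3 -m jog '[[[0.14,-0.25,0],[0,0,-0.02],-1],[[0.28,-0.5,0],[0,0,-0.04],-1],[[0.42,-0.75,0],[0,0,-0.06],-1],[[0.57,-1,0],[0,0,-0.083],-1]]' >/dev/null
python3 -m jog '[[[0.14,-0.25,0],[0,0,-0.02],-1],[[0.28,-0.5,0],[0,0,-0.04],-1],[[0.42,-0.75,0],[0,0,-0.06],-1],[[0.57,-1,0],[0,0,-0.083],-1]]' >/dev/null
python3 -m jog '[[[0.14,-0.25,0],[0,0,-0.02],-1],[[0.28,-0.5,-0.2],[0,0,-0.04],-1],[[0.42,-0.75,-0.4],[0,0,-0.06],-1],[[0.57,-1,-0.6],[0,0,-0.081],-1],[[0.57,-1,-1],[0,0,-0.081],-1]]'
```

```text
clock: 3.0
position: [621.0, -117.5, 132.3]
ee_rot: [-0.706, 0.708, -0.003, 0.002]
contact_force: [-0.1, 0.1, -1.0]
gripper_width: 85.3
grasp_force: 0.0
```

```bash
python3 - <<'E'
from bench import *
import cv2
d=get_image("wrist"); cv2.imwrite("pics/w1.png",d["frame"][:,:,::-1]); print(read_state()["position"],read_state()["joints"])
E
```

```text
[ 614.19342425 -115.60748598  122.61935575] [ 0.07107082  0.48158279 -0.12510422 -0.00352474 -0.97561177 -0.07339638]
```

View pics/w1.png

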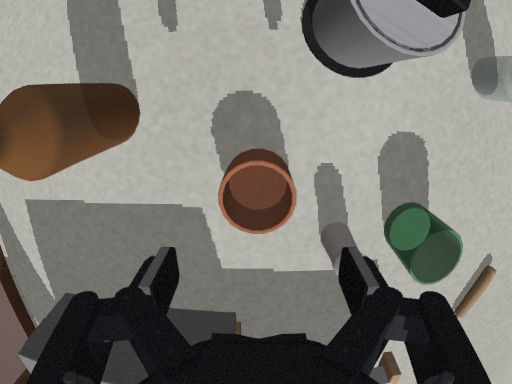

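Wrist view: loose ramekin rim centred at about (258,190), fingers at the bottom left/right (165,250)/(355,250), tumbler at (420,240), shaker (337,240), canister top right. I'll settle and cast the ramekin rim.

```bash
cat >> h.py <<'E'
def castw(d,uv,z):
    "same for the wrist fisheye (equidistant)"
    uv=np.atleast_2d(uv).astype(float); p=(uv-[d["cx"],d["cy"]])/[d["fx"],d["fy"]]
    th=np.linalg.norm(p,axis=1,keepdims=True)+1e-9
    r=np.c_[p/th*np.sin(th),np.cos(th)]@d["R"]; c=-d["R"].T@d["t"]
    return c+r*((z-c[2])/r[:,2])[:,None]
E
python3 -m jog '[[[0,0,0],[0,0,0],-1],[[0,0,0],[0,0,0],-1]]'
python3 - <<'E'
from bench import *
from h import *
d=get_image("wrist"); print(read_state()["position"],(-d["R"].T@d["t"]).round(1))
H,S,V=cv2.split(cv2.cvtColor(d["frame"],cv2.COLOR_RGB2HSV))
m=(((H<15)|(H>170))&(S>100)).astype(np.uint8)
n,l,s,c=cv2.connectedComponentsWithStats(m)
for i in range(1,n):
    if s[i,4]>800:
        pts=np.argwhere(l==i)[:,::-1]; print(s[i],c[i].round(1))
        if 150<c[i][0]<330:
            for z in (52,):
                w=castw(d,pts,z)[:,:2].astype(np.float32); print(z,cv2.minEnclosingCircle(w), w.min(0),w.max(0))
E
```

```text
clock: 3.25
position: [618.6, -114.4, 132.7]
ee_rot: [0.708, -0.707, 0.001, -0.0]
contact_force: [-0.2, -0.1, 0.2]
gripper_width: 85.5
grasp_force: 0.0
[ 619.04875219 -114.23416629  133.56134418] [ 619.1 -198.   275.4]
[   0   79  137   97 9282] [ 59.1 122.2]
[ 215  146   78   84 5087] [253.6 188.5]
52 ((623.6315307617188, -123.10336303710938), 35.39363098144531) [ 592.50635 -157.96532] [654.44415 -88.247  ]
```

```bash
python3 -m jog '[[[0.03,-0.065,-0.3],[0,0,0],-1],[[0.03,-0.065,-0.6],[0,0,0],-1],[[0.03,-0.065,-0.85],[0,0,0],-1],[[0.03,-0.065,-0.95],[0,0,0],-1],[[0.03,-0.065,-1],[0,0,0],-1]]'
python3 -m jog '[[[0,0,-0.16],[0,0,0],-1],[[0,0,-0.16],[0,0,0],-1],[[0,0,-0.16],[0,0,0],1],[[0,0,-0.16],[0,0,0],1],[[0,0,-0.16],[0,0,0],1],[[0,0,-0.16],[0,0,0],1],[[0,0,-0.16],[0,0,0],1],[[0,0,-0.16],[0,0,0],1],[[0,0,-0.16],[0,0,0],1],[[0,0,-0.16],[0,0,0],1]]'
```

```text
clock: 3.8
position: [621.6, -120.7, 32.2]
ee_rot: [0.708, -0.707, 0.001, -0.0]
contact_force: [0.4, 0.3, 1.1]
gripper_width: 85.7
grasp_force: 0.0
clock: 4.8
position: [622.6, -121.1, 17.8]
ee_rot: [0.708, -0.707, 0.002, -0.001]
contact_force: [0.1, 0.5, 5.8]
gripper_width: 62.6
grasp_force: 66.1
```

```bash
python3 -m jog '[[[0,0,0.15],[0,0,0],1],[[0,0,0.35],[0,0,0],1],[[0,0,0.6],[0,0,0],1],[[0,0,0.85],[0,0,0],1],[[0,0,1],[0,0,0],1]]'
python3 -m jog '[[[-0.05,0.1,0.1],[0,0,0],1],[[-0.15,0.35,0.3],[0,0,0],1],[[-0.25,0.6,0.4],[0,0,0],1],[[-0.32,0.82,0.5],[0,0,0],1]]'
python3 -m jog '[[[-0.08,0.2,0],[0,0,0],1],[[-0.16,0.4,0],[0,0,0],1],[[-0.24,0.6,0],[0,0,0],1],[[-0.32,0.82,0],[0,0,0],1]]'
python3 -m jog '[[[-0.08,0.2,0],[0,0,0],1],[[-0.16,0.4,0],[0,0,0],1],[[-0.24,0.6,0],[0,0,0],1],[[-0.3,0.75,0],[0,0,0],1],[[-0.32,0.8,0],[0,0,0],1],[[-0.32,0.8,0],[0,0,0],1],[[-0.32,0.8,0],[0,0,0],1]]'
python3 - <<'E'
from bench import *
from h import *
d=get_image("wrist"); cv2.imwrite("pics/w2.png",d["frame"][:,:,::-1]); np.savez("w2.npz",**d); print(read_state()["position"])
d=get_image("top"); np.savez("t2.npz",**d)
E
```

```text
clock: 5.3
position: [621.6, -121.2, 118.6]
ee_rot: [0.707, -0.707, 0.001, -0.001]
contact_force: [0.2, 0.4, -0.5]
gripper_width: 62.4
grasp_force: 66.0
clock: 5.7
position: [587.3, -37.7, 165.9]
ee_rot: [0.707, -0.707, -0.001, 0.0]
contact_force: [1.0, -1.3, -1.1]
gripper_width: 63.0
grasp_force: 65.9
clock: 6.1
position: [555.3, 43.9, 165.3]
ee_rot: [0.707, -0.707, -0.0, 0.0]
contact_force: [0.1, -0.6, -1.3]
gripper_width: 62.7
grasp_force: 65.9
clock: 6.8
position: [524.6, 122.6, 165.3]
ee_rot: [0.707, -0.707, -0.0, 0.0]
contact_force: [-0.2, -0.3, -1.5]
gripper_width: 63.0
grasp_force: 65.9
[524.81248368 122.37353849 165.28415654]
```

View pics/w2.png

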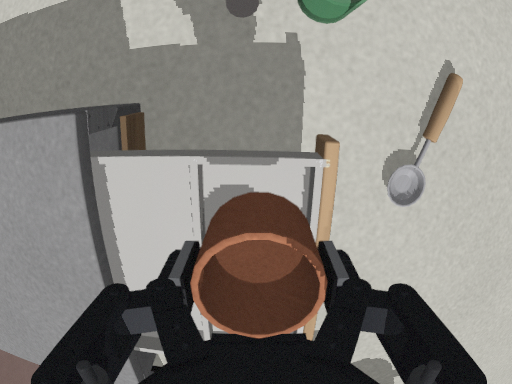

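Wrist view: ramekin held upright (rim centre ≈(260,285)); the compartment's divider at column ~200, front wall ~318, right side wall at row ~160.

```bash
python3 - <<'E'
from h import *
d=dict(np.load("w2.npz"))
print("side wall top outer/inner",castw(d,[(230,151),(230,157),(290,153),(290,159),(230,165)],95).round(1).tolist())
print("divider",castw(d,[(191,170),(203,170),(197,220)],95).round(1).tolist())
print("front wall",castw(d,[(313,175),(323,175),(332,175)],95).round(1).tolist())
print("held rim l/r/top/bot",castw(d,[(194,285),(327,285),(260,235),(260,335)],165.3+52-17.5).round(1).tolist())
g=cv2.cvtColor(d["frame"],cv2.COLOR_RGB2GRAY); print(g[140:190,240].tolist()); print(g[180,185:210].tolist(),g[180,300:345].tolist())
# packed ramekin and tray ends from several top-view depth frames
for f in("top0.npz","t2.npz"):
    t=dict(np.load(f)); P=cloud(t); g=cv2.cvtColor(t["frame"],cv2.COLOR_RGB2GRAY)
    H,S,V=cv2.split(cv2.cvtColor(t["frame"],cv2.COLOR_RGB2HSV)); 
    print(f, g[213,155:175].tolist(), g[213,222:240].tolist())
print(cast(t,[(163,213),(233,213)],95).round(1).tolist())
E
```

```text
side wall top outer/inner [[546.1, 80.9, 95.0], [546.2, 85.4, 95.0], [502.2, 82.3, 95.0], [502.1, 86.9, 95.0], [546.3, 91.4, 95.0]]
divider [[576.1, 95.0, 95.0], [566.8, 95.1, 95.0], [574.3, 136.1, 95.0]]
front wall [[484.3, 99.0, 95.0], [476.5, 99.0, 95.0], [469.5, 98.9, 95.0]]
held rim l/r/top/bot [[554.7, 121.2, 199.8], [494.0, 121.4, 199.8], [524.7, 94.9, 199.8], [524.6, 153.4, 199.8]]
[130, 130, 129, 130, 130, 129, 129, 126, 126, 121, 105, 95, 93, 91, 90, 93, 103, 121, 124, 125, 124, 126, 123, 127, 153, 183, 191, 190, 191, 191, 191, 191, 192, 191, 191, 191, 190, 191, 190, 191, 191, 190, 190, 191, 163, 126, 126, 125, 123, 128]
[190, 192, 190, 192, 191, 192, 190, 190, 190, 190, 190, 190, 182, 137, 99, 94, 96, 124, 173, 191, 190, 192, 190, 192, 192] [192, 193, 191, 167, 127, 126, 126, 125, 126, 102, 81, 72, 74, 74, 161, 190, 191, 191, 192, 191, 191, 187, 136, 144, 161, 167, 168, 171, 171, 170, 169, 168, 169, 168, 166, 159, 143, 191, 191, 191, 191, 193, 194, 195, 193]
top0.npz [174, 172, 170, 170, 170, 172, 172, 166, 117, 76, 116, 115, 114, 113, 114, 112, 125, 173, 170, 169] [168, 169, 169, 169, 169, 170, 168, 142, 98, 114, 113, 114, 115, 116, 113, 114, 113, 115]
t2.npz [75, 78, 79, 72, 73, 72, 92, 172, 168, 167, 168, 168, 168, 168, 168, 168, 168, 167, 168, 166] [141, 177, 172, 171, 170, 172, 171, 143, 100, 114, 113, 114, 115, 116, 112, 114, 114, 116]
[[505.2, 298.4, 95.0], [500.5, 70.1, 95.0]]
```

```bash
python3 -m jog '[[[0.025,0.035,-0.15],[0,0,0],1],[[0.025,0.035,-0.3],[0,0,0],1],[[0.025,0.035,-0.4],[0,0,0],1],[[0.025,0.035,-0.5],[0,0,0],1],[[0.025,0.035,-0.58],[0,0,0],1],[[0.025,0.035,-0.65],[0,0,0],1],[[0.025,0.035,-0.69],[0,0,0],1],[[0.025,0.035,-0.71],[0,0,0],1],[[0.025,0.035,-0.71],[0,0,0],1],[[0.025,0.035,-0.71],[0,0,0],1]]'
python3 - <<'E'
from bench import *
from h import *
d=get_image("wrist"); a=d["frame"][:,:,::-1]; d2=get_image("scene"); b=cv2.resize(d2["frame"][120:220,240:400,::-1],(512,320)); cv2.imwrite("pics/w3.png",np.vstack([a[:280],b]))
print(read_state()["position"],read_state()["contact_force"])
E
```

```text
clock: 7.9
position: [527.6, 126.6, 94.7]
ee_rot: [0.707, -0.707, 0.0, -0.0]
contact_force: [-0.3, 0.2, -0.6]
gripper_width: 62.9
grasp_force: 65.9
[527.60612049 126.55158305  94.74252861] [ 0.28982419 -0.55728454 -0.40091589]
```

View pics/w3.png

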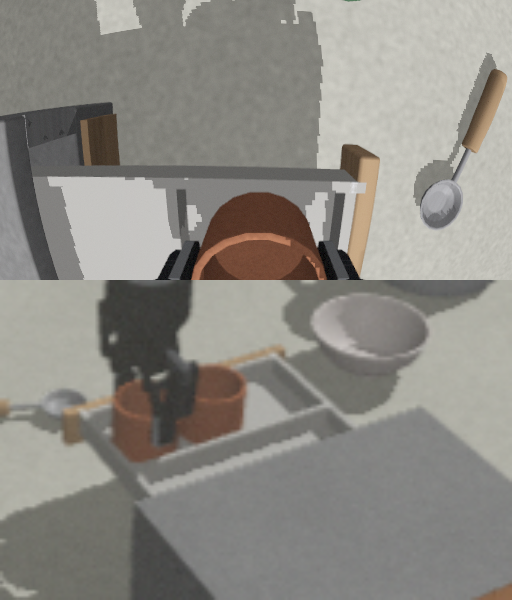

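The ramekin is inside the compartment between side wall and packed ramekin, with no contact force; lower the last 2 mm, release, rise.

```bash
python3 -m jog '[[[0,0,-0.01],[0,0,0],1],[[0,0,-0.02],[0,0,0],1],[[0,0,-0.02],[0,0,0],1]]'
python3 -m jog '[[[0,0,0],[0,0,0],0],[[0,0,0],[0,0,0],-1],[[0,0,0],[0,0,0],-1],[[0,0,0],[0,0,0],-1],[[0,0,0],[0,0,0],-1],[[0,0,0],[0,0,0],-1],[[0,0,0.2],[0,0,0],-1],[[0,0,0.5],[0,0,0],-1],[[0,0,0.9],[0,0,0],-1]]'
python3 - <<'E'
from bench import *
from h import *
d=get_image("top"); P=cloud(d)
H,S,V=cv2.split(cv2.cvtColor(d["frame"],cv2.COLOR_RGB2HSV))
g=(H>40)&(H<90)&(S>70); k=np.zeros_like(g);k[205:245,255:297]=g[205:245,255:297]
n=np.argwhere(k)[:,::-1];c,r=cv2.minEnclosingCircle(n.astype(np.float32)); print("tum",c,r,cast(d,c,60).round(1))
E
```

```text
clock: 8.3
position: [527.5, 126.5, 92.8]
ee_rot: [0.707, -0.707, 0.0, -0.0]
contact_force: [-1.3, 0.5, 2.5]
gripper_width: 62.7
grasp_force: 66.1
clock: 9.2
position: [526.2, 125.9, 181.7]
ee_rot: [0.707, -0.707, -0.001, 0.002]
contact_force: [1.1, 0.9, 0.3]
gripper_width: 85.3
grasp_force: 0.0
tum (276.0, 226.0) 8.602425575256348 [[456.2 -69.8  60. ]]
```

```bash
python3 -m jog '[[[-0.08,-0.25,0],[0,0,0],-1],[[-0.17,-0.5,0],[0,0,0],-1],[[-0.26,-0.75,0],[0,0,0],-1],[[-0.35,-1,0],[0,0,0],-1]]'
python3 -m jog '[[[-0.08,-0.25,-0.1],[0,0,0],-1],[[-0.17,-0.5,-0.3],[0,0,0],-1],[[-0.26,-0.75,-0.4],[0,0,0],-1],[[-0.35,-0.95,-0.4],[0,0,0],-1],[[-0.35,-0.97,-0.4],[0,0,0],-1],[[-0.35,-0.97,-0.4],[0,0,0],-1]]'
python3 - <<'E'
from bench import *
from h import *
d=get_image("wrist"); print(read_state()["position"])
H,S,V=cv2.split(cv2.cvtColor(d["frame"],cv2.COLOR_RGB2HSV))
m=((H>40)&(H<90)&(S>60)).astype(np.uint8)
n,l,s,c=cv2.connectedComponentsWithStats(m)
for i in range(1,n):
    if s[i,4]>800:
        pts=np.argwhere(l==i)[:,::-1]; w=castw(d,pts,72)[:,:2]; print(s[i],c[i].round(1),w.min(0),w.max(0))
d=get_image("top"); P=cloud(d)
q=P[190:218,182:236].reshape(-1,3); q=q[(q[:,2]>112)&(q[:,2]<140)]
for a in (q[q[:,1]<160],q[q[:,1]>160]): print(len(a),cv2.minEnclosingCircle(a[:,:2].astype(np.float32)))
H,S,V=cv2.split(cv2.cvtColor(d["frame"],cv2.COLOR_RGB2HSV))
m=((((H<15)|(H>170))&(S>110)).astype(np.uint8))[190:218,178:240]
n,l,s,c=cv2.connectedComponentsWithStats(m)
for i in range(1,n):
    if s[i,4]>100: print(s[i],cast(d,[(178+s[i,0]-.5,204),(177.5+s[i,0]+s[i,2],204)],125).round(1).tolist())
E
```

```text
clock: 9.65
position: [491.9, 25.6, 182.3]
ee_rot: [0.707, -0.707, 0.0, -0.0]
contact_force: [-0.5, 0.7, 0.0]
gripper_width: 85.3
grasp_force: 0.0
clock: 10.25
position: [457.7, -70.8, 142.5]
ee_rot: [-0.707, 0.707, -0.0, 0.0]
contact_force: [0.0, -0.3, 1.2]
gripper_width: 85.7
grasp_force: 0.0
[458.00705418 -70.37796311 142.62307077]
[ 222  155   75   88 4628] [258.8 199.3] [ 429.07441532 -109.45655974] [486.94044838 -37.7915185 ]
91 ((525.5475463867188, 125.36215209960938), 32.21405029296875)
92 ((530.7745971679688, 194.4807891845703), 32.63205337524414)
[  6   5  41  20 558] [[531.0, 226.1, 125.0], [528.2, 95.0, 125.0]]
```

```bash
python3 -m jog '[[[0,0.01,-0.3],[0,0,0],-1],[[0,0.01,-0.6],[0,0,0],-1],[[0,0.01,-0.85],[0,0,0],-1],[[0,0.01,-0.95],[0,0,0],-1],[[0,0.01,-1],[0,0,0],-1]]'
python3 -m jog '[[[0,0,-0.16],[0,0,0],-1],[[0,0,-0.16],[0,0,0],-1],[[0,0,-0.16],[0,0,0],1],[[0,0,-0.16],[0,0,0],1],[[0,0,-0.16],[0,0,0],1],[[0,0,-0.16],[0,0,0],1],[[0,0,-0.16],[0,0,0],1],[[0,0,-0.16],[0,0,0],1],[[0,0,-0.16],[0,0,0],1],[[0,0,-0.16],[0,0,0],1]]'
```

```text
clock: 10.85
position: [457.6, -69.1, 41.7]
ee_rot: [0.708, -0.707, -0.0, 0.0]
contact_force: [0.1, -0.4, 0.3]
gripper_width: 85.3
grasp_force: 0.0
clock: 11.85
position: [458.1, -69.4, 27.8]
ee_rot: [0.707, -0.707, 0.001, -0.001]
contact_force: [-1.5, 1.6, 6.7]
gripper_width: 59.1
grasp_force: 63.5
```

```bash
python3 -m jog '[[[0,0,0.15],[0,0,0],1],[[0,0,0.35],[0,0,0],1],[[0,0,0.6],[0,0,0],1],[[0,0,0.85],[0,0,0],1],[[0,0,1],[0,0,0],1]]'
python3 -m jog '[[[0.02,0.1,0.15],[0,0,0],1],[[0.08,0.35,0.35],[0,0,0],1],[[0.13,0.6,0.5],[0,0,0],1],[[0.18,0.83,0.55],[0,0,0],1]]'
python3 -m jog '[[[0.05,0.2,0],[0,0,0],1],[[0.1,0.4,0],[0,0,0],1],[[0.14,0.6,0],[0,0,0],1],[[0.18,0.83,0],[0,0,0],1]]'
python3 -m jog '[[[0.05,0.2,0],[0,0,0],1],[[0.1,0.4,0],[0,0,0],1],[[0.14,0.6,0],[0,0,0],1],[[0.18,0.83,0],[0,0,0],1]]'
python3 -m jog '[[[0.05,0.2,0],[0,0,0],1],[[0.1,0.4,0],[0,0,0],1],[[0.14,0.6,0],[0,0,0],1],[[0.17,0.75,0],[0,0,0],1],[[0.18,0.83,0],[0,0,0],1],[[0.18,0.83,0],[0,0,0],1],[[0.18,0.83,0],[0,0,0],1]]'
python3 - <<'E'
from bench import *
from h import *
d=get_image("wrist"); cv2.imwrite("pics/w4.png",d["frame"][:,:,::-1]); np.savez("w4.npz",**d); print(read_state()["position"])
E
```

```text
clock: 12.35
position: [458.1, -69.5, 128.7]
ee_rot: [0.707, -0.707, 0.001, -0.002]
contact_force: [0.4, -0.2, -1.9]
gripper_width: 58.9
grasp_force: 64.8
clock: 12.75
position: [476.2, 14.5, 183.7]
ee_rot: [0.707, -0.707, 0.001, -0.002]
contact_force: [0.7, 0.0, -1.0]
gripper_width: 58.8
grasp_force: 64.8
clock: 13.15
position: [493.0, 97.0, 181.7]
ee_rot: [-0.707, 0.707, 0.0, 0.0]
contact_force: [0.2, 1.0, -1.8]
gripper_width: 58.8
grasp_force: 64.8
clock: 13.55
position: [511.4, 180.4, 181.4]
ee_rot: [-0.707, 0.707, 0.0, -0.0]
contact_force: [0.4, -0.4, -1.4]
gripper_width: 58.6
grasp_force: 64.8
clock: 14.25
position: [529.1, 262.0, 181.1]
ee_rot: [0.707, -0.707, -0.0, 0.0]
contact_force: [0.5, -1.1, -2.5]
gripper_width: 58.9
grasp_force: 64.8
[529.09682357 261.73551794 181.26870209]
```

View pics/w4.png

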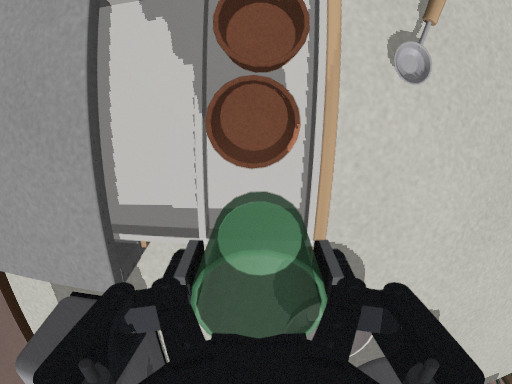

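Both ramekins stand upright (rims near (260,20) and (254,121)); the far side wall's top edge is at row ~236; the tumbler is held straight at (260,270).

```bash
python3 - <<'E'
from h import *
d=dict(np.load("w4.npz"))
print("packed rim l,r,near,far",castw(d,[(206,121),(301,121),(254,167),(254,75)],127).round(1).tolist())
g=cv2.cvtColor(d["frame"],cv2.COLOR_RGB2GRAY); print(g[196:250,165].tolist())
for v in (234,237,240): print(v,castw(d,(165,v),95).round(1))
print("div, front",castw(d,[(207,190),(304,190),(313,190)],95).round(1))
print("tum rim l r",castw(d,[(191,295),(327,295)],181.2+72-27.5).round(1).tolist())
E
```

```text
packed rim l,r,near,far [[564.6, 196.4, 127.0], [501.5, 196.6, 127.0], [532.7, 228.3, 127.0], [532.6, 166.3, 127.0]]
[185, 185, 186, 185, 185, 185, 186, 185, 185, 122, 121, 121, 123, 120, 120, 120, 121, 121, 120, 120, 120, 121, 119, 123, 121, 122, 121, 121, 121, 123, 114, 90, 89, 85, 91, 88, 89, 89, 88, 91, 138, 177, 187, 185, 184, 186, 183, 180, 182, 184, 185, 185, 184, 187]
234 [[613.2 297.1  95. ]]
237 [[613.6 300.1  95. ]]
240 [[614.  303.2  95. ]]
div, front [[571.9 255.6  95. ]
 [492.4 255.7  95. ]
 [484.9 255.7  95. ]]
tum rim l r [[558.4, 258.5, 225.7], [500.7, 258.6, 225.7]]
```

```bash
python3 -m jog '[[[0,0.015,-0.15],[0,0,0],1],[[0,0.015,-0.3],[0,0,0],1],[[0,0.015,-0.45],[0,0,0],1],[[0,0.015,-0.55],[0,0,0],1],[[0,0.015,-0.63],[0,0,0],1],[[0,0.015,-0.69],[0,0,0],1],[[0,0.015,-0.73],[0,0,0],1],[[0,0.015,-0.75],[0,0,0],1],[[0,0.015,-0.765],[0,0,0],1],[[0,0.015,-0.775],[0,0,0],1],[[0,0.015,-0.78],[0,0,0],1],[[0,0.015,-0.78],[0,0,0],1]]'
```

```text
clock: 15.5
position: [529.4, 264.0, 103.5]
ee_rot: [0.707, -0.707, 0.0, -0.0]
contact_force: [0.3, 0.3, -1.8]
gripper_width: 58.9
grasp_force: 64.8
```

```bash
python3 -m jog '[[[0,0,-0.01],[0,0,0],1],[[0,0,-0.015],[0,0,0],1],[[0,0,-0.015],[0,0,0],0.3],[[0,0,-0.015],[0,0,0],-1],[[0,0,-0.015],[0,0,0],-1],[[0,0,-0.015],[0,0,0],-1],[[0,0,-0.015],[0,0,0],-1],[[0,0,-0.015],[0,0,0],-1],[[0,0,0.2],[0,0,0],-1],[[0,0,0.5],[0,0,0],-1],[[0,0,0.9],[0,0,0],-1],[[0,0,0.9],[0,0,0],-1],[[0,0,0.9],[0,0,0],-1]]'
python3 - <<'E'
from bench import *
from h import *
d=get_image("wrist"); cv2.imwrite("pics/w5.png",d["frame"][:,:,::-1])
for v in (0,): print(read_state()["position"])
d=get_image("top");P=cloud(d)
q=P[190:218,170:185].reshape(-1,3); q=q[(q[:,2]>120)&(q[:,2]<160)]; print(len(q), cv2.minEnclosingCircle(q[:,:2].astype(np.float32)))
# handle angle
t=dict(np.load("top0.npz")); P=cloud(t)[182:222,316:356].reshape(-1,3); q=P[(P[:,2]>132)&(P[:,2]<155),:2].astype(np.float32)
print(q.mean(0),cv2.minAreaRect(q), np.linalg.svd(q-q.mean(0))[2][0])
s=t["frame"][182:222,316:356].max(2)<60; n=np.argwhere(s)[:,::-1]+[316,182]; w=cast(t,n,144)[:,:2].astype(np.float32); print(len(w),w.mean(0),cv2.minAreaRect(w))
E
```

```text
clock: 16.8
position: [529.6, 264.2, 194.4]
ee_rot: [0.707, -0.707, -0.0, -0.001]
contact_force: [0.4, -0.1, -0.6]
gripper_width: 85.3
grasp_force: 0.0
[528.96032937 263.72817963 193.00632782]
59 ((525.8575439453125, 250.97547912597656), 30.829500198364258)
[ 530.72314 -271.22382] ((530.7435913085938, -271.82586669921875), (12.379866600036621, 48.71852111816406), 68.02884674072266) [-0.9169656   0.39896625]
120 [ 520.744   -245.79785] ((522.5623168945312, -241.64846801757812), (71.25498962402344, 81.86121368408203), 84.33057403564453)
```

View pics/w5.png

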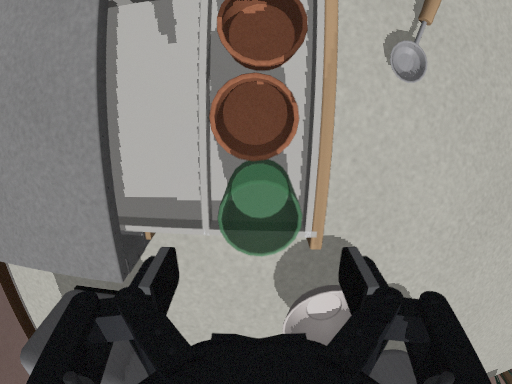

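The tumbler stands upright at (260,210) between packed ramekin and side wall. Now over to the lid; its handle runs at about −23.5° with centre (531,−271.5).

```bash
python3 -m jog '[[[0,-0.22,0],[0,0,0.02],-1],[[0,-0.45,0],[0,0,0.05],-1],[[0,-0.67,0],[0,0,0.07],-1],[[0,-0.9,0],[0,0,0.092],-1]]' >/dev/null
python3 -m jog '[[[0,-0.22,0],[0,0,0.02],-1],[[0,-0.45,0],[0,0,0.05],-1],[[0,-0.67,0],[0,0,0.07],-1],[[0,-0.9,0],[0,0,0.092],-1]]' >/dev/null
python3 -m jog '[[[0,-0.22,0],[0,0,0.02],-1],[[0,-0.45,0],[0,0,0.05],-1],[[0,-0.67,0],[0,0,0.07],-1],[[0,-0.9,0],[0,0,0.092],-1]]' >/dev/null
python3 -m jog '[[[0,-0.22,0],[0,0,0.02],-1],[[0,-0.45,0],[0,0,0.05],-1],[[0,-0.67,0],[0,0,0.07],-1],[[0,-0.9,0],[0,0,0.092],-1]]' >/dev/null
python3 -m jog '[[[0,-0.22,0],[0,0,0.02],-1],[[0,-0.45,0],[0,0,0.05],-1],[[0,-0.67,0],[0,0,0.07],-1],[[0,-0.9,0],[0,0,0.092],-1]]' >/dev/null
python3 -m jog '[[[0,-0.22,0],[0,0,0.02],-1],[[0,-0.45,0],[0,0,0.05],-1],[[0,-0.67,0],[0,0,0.07],-1],[[0,-0.86,0],[0,0,0.094],-1],[[0,-0.86,0],[0,0,0.094],-1],[[0,-0.86,0],[0,0,0.094],-1],[[0,-0.86,0],[0,0,0.094],-1]]'
python3 - <<'E'
from bench import *
from h import *
d=get_image("wrist"); cv2.imwrite("pics/w6.png",d["frame"][:,:,::-1]); np.savez("w6.npz",**d); s=read_state(); print(s["position"],s["ee_rot"],s["joints"])
E
```

```text
clock: 19.6
position: [529.0, -271.4, 192.5]
ee_rot: [0.979, -0.204, -0.001, -0.0]
contact_force: [0.0, 0.3, 0.6]
gripper_width: 85.7
grasp_force: 0.0
[ 529.1744983  -271.32299744  192.86009669] [ 9.79095350e-01 -2.03401158e-01 -5.09522358e-04 -6.82229564e-05] [-2.01790553e-01  3.63258438e-01 -1.25518471e-01 -1.57963942e-04
 -1.08303805e+00  1.36300002e+00]
```

View pics/w6.png

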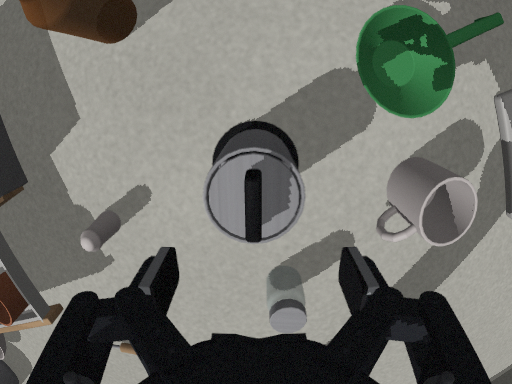

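Handle bar at columns 246–261, rows 170–242, already parallel to the pads; canister rim centre ≈(254,195).

```bash
python3 - <<'E'
from h import *
d=dict(np.load("w6.npz"))
V=d["frame"].max(2); m=np.zeros_like(V,bool); m[165:245,235:275]=V[165:245,235:275]<50
n=np.argwhere(m)[:,::-1]; w=castw(d,n,144)[:,:2].astype(np.float32)
print(len(n),n.min(0),n.max(0),cv2.minAreaRect(w),w.mean(0))
u=(m*np.arange(512)).sum(1)/np.maximum(m.sum(1),1); print(u[170:243:8].round(1))
a=castw(d,[(u[190],190),(u[232],232)],144)[:,:2]; v=a[1]-a[0]; print("handle dir deg",np.degrees(np.arctan2(v[1],v[0])),a)
print("rim l r bottom",castw(d,[(205,195),(304,195),(254,241)],116).round(1)[:,:2].tolist())
E
```

```text
1179 [245 169] [261 241] ((537.187255859375, -270.6480712890625), (11.605962753295898, 53.963600158691406), 66.59445190429688) [ 538.072  -271.3349]
[253.5 253.  253.  253.  253.  253.  253.5 253.  253.    0. ]
handle dir deg 156.09106126344918 [[ 548.30078152 -275.81751337]
 [ 519.18470915 -262.90961128]]
rim l r bottom [[551.2, -235.0], [519.9, -306.7], [498.3, -254.1]]
```

```bash
python3 -m jog '[[[0.045,0,-0.12],[0,0,0],-1],[[0.045,0,-0.22],[0,0,0],-1],[[0.045,0,-0.3],[0,0,0],-1],[[0.045,0,-0.3],[0,0,0],-1],[[0.045,0,-0.3],[0,0,0],-1]]'
python3 - <<'E'
from bench import *
from h import *
d=get_image("wrist"); np.savez("w7.npz",**d); s=read_state(); print(s["position"]); T=s["position"]
V=d["frame"].max(2); m=np.zeros_like(V,bool); m[120:300,220:290]=V[120:300,220:290]<50
k,l,st,c=cv2.connectedComponentsWithStats(m.astype(np.uint8)); i=1+st[1:,4].argmax(); print(st[i])
n=np.argwhere(l==i)[:,::-1]; w=castw(d,n,144)[:,:2]
h=np.array([.917,-.399]); p=np.array([.399,.917]); r=w-T[:2]
print("along",(r@h).min(),(r@h).max(),"perp",np.percentile(r@p,[2,50,98]))
t=get_image("top"); cv2.imwrite("pics/chk.png",d["frame"][:,:,::-1])
E
```

```text
clock: 20.15
position: [533.8, -272.0, 162.9]
ee_rot: [0.979, -0.204, -0.0, 0.0]
contact_force: [0.5, 1.0, 0.0]
gripper_width: 85.5
grasp_force: 0.0
[ 534.01487145 -272.19070978  163.40665068]
[ 245  187   20   83 1507]
along -24.765909374861483 31.033437992306606 perp [-2.82460804  2.57389214  7.91497566]
```

View pics/chk.png

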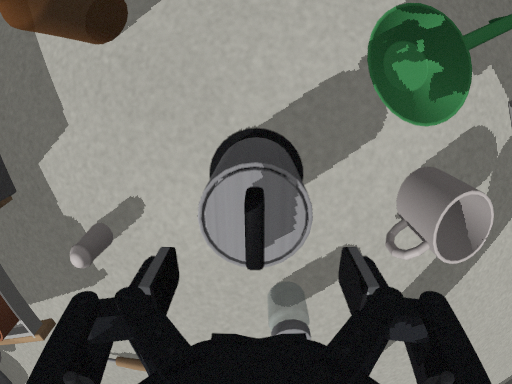

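Handle is centred along its length; shift ~2 mm sideways and descend to grip.

```bash
python3 -m jog '[[[0.008,0.019,-0.15],[0,0,0],-1],[[0.008,0.019,-0.28],[0,0,0],-1],[[0.008,0.019,-0.38],[0,0,0],-1],[[0.008,0.019,-0.43],[0,0,0],-1],[[0.008,0.019,-0.43],[0,0,0],-1],[[0.008,0.019,-0.43],[0,0,0],1],[[0.008,0.019,-0.43],[0,0,0],1],[[0.008,0.019,-0.43],[0,0,0],1],[[0.008,0.019,-0.43],[0,0,0],1],[[0.008,0.019,-0.43],[0,0,0],1],[[0.008,0.019,-0.43],[0,0,0],1],[[0.008,0.019,-0.43],[0,0,0],1],[[0.008,0.019,-0.43],[0,0,0],1],[[0.008,0.019,-0.43],[0,0,0],1],[[0.008,0.019,-0.43],[0,0,0],1],[[0.008,0.019,-0.43],[0,0,0],1],[[0.008,0.019,-0.43],[0,0,0],1]]'
python3 -c "
from bench import *
s=read_state();print(s['contact_force'],s['wrist_torque'])"
```

```text
clock: 21.95
position: [534.9, -270.3, 120.7]
ee_rot: [0.979, -0.204, 0.0, 0.0]
contact_force: [-0.6, -0.1, 5.0]
gripper_width: 10.8
grasp_force: 61.2
[-0.59822263 -0.0928637   4.95714113] [ 0.25008778  0.1659256  -0.02914357]
```

```bash
python3 -m jog '[[[0,0,0],[0,0,0.025],1],[[0,0,0],[0,0,0.05],1],[[0,0,0],[0,0,0.075],1],[[0,0,0],[0,0,0.1],1],[[0,0,0],[0,0,0.1],1],[[0,0,0],[0,0,0.1],1]]'
python3 -c "
from bench import *
s=read_state();print(s['contact_force'],s['wrist_torque'])"
python3 -m jog '[[[0,0,0],[0,0,0.025],1],[[0,0,0],[0,0,0.05],1],[[0,0,0],[0,0,0.07],1],[[0,0,0],[0,0,0.07],1],[[0,0,0],[0,0,0.07],1]]'
python3 -c "
from bench import *
s=read_state();print(s['contact_force'],s['wrist_torque'],s['joints'])"
```

```text
clock: 22.55
position: [535.0, -270.4, 120.7]
ee_rot: [0.995, -0.1, 0.0, 0.0]
contact_force: [0.2, -0.4, 3.8]
gripper_width: 10.8
grasp_force: 61.4
[ 0.21696201 -0.3942386   3.83717109] [ 0.07266246 -0.06336241  0.05894572]
clock: 23.05
position: [535.6, -270.5, 120.8]
ee_rot: [1.0, -0.029, 0.001, 0.0]
contact_force: [1.5, -0.6, 5.2]
gripper_width: 10.7
grasp_force: 66.1
[ 1.51492996 -0.60572332  5.2262216 ] [-0.14792223 -0.70312424 -1.20119867] [-1.98197980e-01  4.39374844e-01 -2.04693337e-01 -2.86436879e-04
 -9.23845255e-01  1.71138605e+00]
```

CCW stopped with −1.2 N·m near 20°, so it's locked that way; clockwise then.

```bash
python3 -m jog '[[[0,0,0],[0,0,-0.04],1],[[0,0,0],[0,0,-0.08],1],[[0,0,0],[0,0,-0.12],1],[[0,0,0],[0,0,-0.17],1],[[0,0,0],[0,0,-0.21],1],[[0,0,0],[0,0,-0.25],1],[[0,0,0],[0,0,-0.29],1],[[0,0,0],[0,0,-0.34],1],[[0,0,0],[0,0,-0.38],1],[[0,0,0],[0,0,-0.38],1],[[0,0,0],[0,0,-0.38],1]]'
python3 -c "
from bench import *
s=read_state();print(s['contact_force'],s['wrist_torque'])"
python3 -m jog '[[[0,0,0],[0,0,-0.03],1],[[0,0,0],[0,0,-0.06],1],[[0,0,0],[0,0,-0.09],1],[[0,0,0],[0,0,-0.12],1],[[0,0,0],[0,0,-0.12],1],[[0,0,0],[0,0,-0.12],1]]'
python3 -c "
from bench import *
s=read_state();print(s['contact_force'],s['wrist_torque'],s['joints'])"
```

```text
clock: 24.15
position: [534.4, -270.3, 120.7]
ee_rot: [0.911, -0.412, -0.0, 0.0]
contact_force: [-0.1, 0.4, 5.9]
gripper_width: 10.7
grasp_force: 61.6
[-0.11803916  0.39386888  5.91771549] [ 0.09546584  0.00661594 -0.10585451]
clock: 24.75
position: [534.4, -270.3, 120.7]
ee_rot: [0.853, -0.523, -0.0, 0.001]
contact_force: [-0.5, 0.4, 6.1]
gripper_width: 10.8
grasp_force: 61.6
[-0.51868314  0.42447925  6.0769229 ] [ 0.05924211  0.02586986 -0.09207166] [-0.19770883  0.43907438 -0.20606964  0.0009887  -0.92643542  0.66827519]
```

```bash
python3 -m jog '[[[0,0,0],[0,0,-0.02],1],[[0,0,0],[0,0,-0.04],1],[[0,0,0],[0,0,-0.06],1],[[0,0,0],[0,0,-0.06],1],[[0,0,0],[0,0,-0.06],1]]'
python3 -c "
from bench import *
s=read_state();print(s['contact_force'],s['wrist_torque'],s['ee_rot'])"
```

```text
clock: 25.25
position: [534.3, -270.2, 120.7]
ee_rot: [0.818, -0.575, -0.0, 0.001]
contact_force: [-1.2, 0.7, 6.7]
gripper_width: 10.6
grasp_force: 61.6
[-1.2043067   0.69370799  6.73924174] [ 0.14592893  0.02653028 -0.12912766] [ 8.18126413e-01 -5.75038136e-01 -2.20442674e-04  5.15975447e-04]
```

```bash
python3 -m jog '[[[0,0,0],[0,0,-0.015],1],[[0,0,0],[0,0,-0.03],1],[[0,0,0],[0,0,-0.04],1],[[0,0,0],[0,0,-0.04],1],[[0,0,0],[0,0,-0.04],1]]'
python3 -c "
from bench import *
s=read_state();print(s['contact_force'],s['wrist_torque'],s['ee_rot'])"
```

```text
clock: 25.75
position: [534.3, -270.2, 120.7]
ee_rot: [0.794, -0.609, -0.0, 0.001]
contact_force: [-0.9, 0.0, 6.9]
gripper_width: 10.9
grasp_force: 61.6
[-0.86491609  0.04601613  6.88336301] [0.12345996 0.04158962 0.05861928] [ 7.93511737e-01 -6.08554583e-01 -2.73825672e-04  6.06207416e-04]
```

```bash
python3 -m jog '[[[0,0,0],[0,0,-0.015],1],[[0,0,0],[0,0,-0.025],1],[[0,0,0],[0,0,-0.025],1],[[0,0,0],[0,0,-0.025],1]]'
python3 -c "
from bench import *
s=read_state();print(s['contact_force'],s['wrist_torque'],s['ee_rot'])"
```

```text
clock: 26.15
position: [534.2, -270.1, 120.7]
ee_rot: [0.778, -0.628, -0.0, 0.001]
contact_force: [-0.9, 1.3, 6.5]
gripper_width: 10.7
grasp_force: 62.6
[-0.94613694  1.25868811  6.51646971] [0.29989141 0.14794745 0.78132999] [ 7.78344557e-01 -6.27836541e-01 -3.76348463e-04  9.41568742e-04]
```

Stop reached (+0.78 N·m, clockwise ~54°). Lift gently.

```bash
python3 -m jog '[[[0,0,0.03],[0,0,0],1],[[0,0,0.06],[0,0,0],1],[[0,0,0.1],[0,0,0],1],[[0,0,0.15],[0,0,0],1],[[0,0,0.15],[0,0,0],1]]'
python3 -c "
from bench import *
s=read_state();print(s['contact_force'],s['wrist_torque'])"
```

```text
clock: 26.65
position: [533.0, -269.9, 133.6]
ee_rot: [0.777, -0.63, -0.002, 0.001]
contact_force: [-0.9, -0.8, -1.4]
gripper_width: 10.7
grasp_force: 62.1
[-0.91245521 -0.77315002 -1.43900526] [-0.29944994  0.21701807  0.03376349]
```

```bash
python3 -m jog '[[[0,0,0.1],[0,0,0],1],[[0,0,0.25],[0,0,0],1],[[0,0,0.4],[0,0,0],1],[[0,0,0.55],[0,0,0],1],[[0,0,0.7],[0,0,0],1],[[0,0,0.8],[0,0,0],1],[[0,0,0.86],[0,0,0],1],[[0,0,0.86],[0,0,0],1],[[0,0,0.86],[0,0,0],1],[[0,0,0.86],[0,0,0],1],[[0,0,0.86],[0,0,0],1],[[0,0,0.86],[0,0,0],1]]'
python3 - <<'E'
from bench import *
from h import *
d=get_image("scene"); cv2.imwrite("pics/fin.png",cv2.resize(d["frame"][90:270,100:380,::-1],(784,504))); print(read_state()["contact_force"])
t=get_image("top");P=cloud(t)
E
```

```text
clock: 27.85
position: [534.5, -270.1, 220.8]
ee_rot: [0.777, -0.63, -0.0, 0.0]
contact_force: [0.2, -0.4, -1.4]
gripper_width: 10.9
grasp_force: 62.2
[ 0.36189463 -0.44403456 -1.0058728 ]
```

View pics/fin.png

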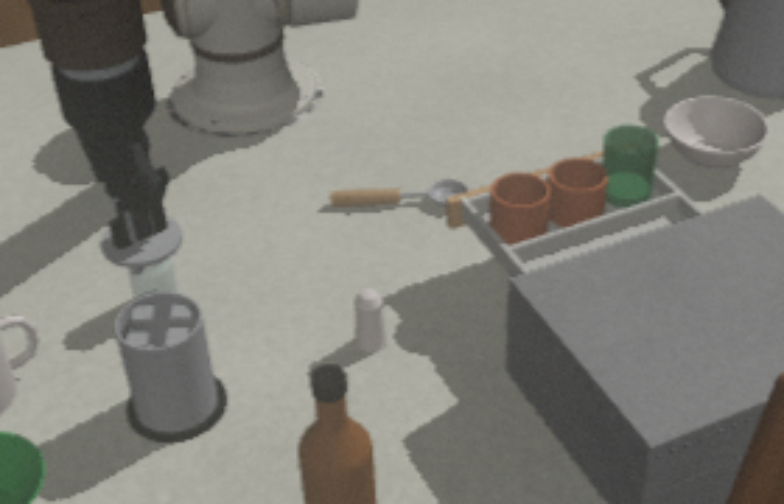

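The lid is held level above the open canister (140,245), and both ramekins and the tumbler stand in the front compartment (520–630, 200).

```bash
python3 -c "
from bench import *
print(job_done())"
```

```text
the job is handed in; nothing more can be done
None
```

I handed the job in at about 28 s. The loose ramekin and the tumbler stand upright on either side of the packed ramekin. The lid opened clockwise and is held level about 10 cm above the canister. I don't have the judge's result.

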